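# Clip the cover onto the tile sample case

### The job

Pick up the loose metal cover by its grip bar and lay it squarely, its edges in line with the tray all round, on the case that has a tile in it, not the empty one. Press it straight down until the force suddenly drops as both spring clips snap over its ends and it lies fully home on the rim. Then keep pressing it down firmly (roughly 10 N) and finish like that, still pressing; do not let go, and leave the other things on the bench where they are.

Things in the scene. Friction and masses are not known exactly. Their poses are not given: they have to be found in the camera images.
- cover: the loose cover: flat aluminium plate 100 (own x) x 70 (own y) x 6 mm with a grip bar on top along own x, centred: 60 mm long, 14 mm thick (along own y), its top 36 mm above the plate's underside. About 0.14 kg. Origin: centre of the plate's underside; z up. Lies flat on the bench at the start. Fits either way round (half turn about z)
- cover_grip (a point): point on the cover's grip bar, on its centre line 30 mm above the underside (24 mm above the plate's top, 6 mm below the bar's top); axes as the cover. Close the fingers along own y
- case: the sample case with a tile in it, fixed to the bench: dark foot plate 160 (own x) x 90 mm, on it an aluminium tray 100 (own x) x 70 mm, rim 32 mm above the bench, a terracotta tile 82 x 52 mm inside, its top 4 mm below the rim. A sprung steel clip stands at each end of the tray (own -x and +x), top 50 mm above the bench. Origin: centre of the foot's underside; z up
- case_seat (a point): centre of the tray's rim, 32 mm above the bench: the centre of the cover's underside must come to lie here, long side along x. The cover meets the clips with its underside about 13 mm above this point; the force grows to 11 to 18 N some 8 mm above it, then drops to a few N as the noses slip past the plate's ends; about 4 mm above it the clips snap over the plate and draw it down to the rim
- case_clip_near (a joint): outward travel (m) of the clip at the case's own -x end: 0 relaxed, 0.0035 as the cover's end passes, limit 0.008. The clip is 24 mm wide, with an inward wedge nose (45 degree flanks) whose tip is 10.4 mm above the rim and overlaps the cover's end by 3.5 mm
- case_clip_far (a joint): the same for the clip at the case's own +x end
- empty_case: a second case of the same build, but with nothing in its tray: leave it alone. Origin: centre of the foot's underside
- tape: roll of paper tape lying flat, 90 mm across, 24 mm high; bystander. Origin: centre of its underside
- tiles: two loose tiles stacked, 100 x 100 x 16 mm; bystander. Origin: centre of the underside
- notebook: notebook 150 x 107 x 11 mm; bystander. Origin: centre of the underside

How it is judged:
On the way, in this order (a step that is already met when the one before it is completed fails the run):
1. the cover is carried, clear above the case with the tile and roughly over it (z of cover in the frame of case_seat above 0.008 m and horizontal distance between cover and case_seat below 0.03 m and contact force between the fingers and cover above 1 N), for 0.1 s.
2. the cover has snapped home: flat on the rim, both clips back over it (z of cover in the frame of case_seat below 0.002 m and horizontal distance between cover and case_seat below 0.006 m and value of joint each of case_clip_near, case_clip_far below 0.002 m), for 0.1 s.
At the end, for the whole second after the job is handed in: the cover lies on the rim of the case with the tile (within 2 mm, centred within 6 mm, square within 0.1 rad, level within 0.04 rad), both clips are back within 2 mm of relaxed, and the robot still presses it onto the case with more than 4 N through the last second (all of step 2 and z of cover in the frame of case_seat above -0.003 m and angle between the x axis of cover and the x axis of case_seat, either way round below 0.1 rad and angle between cover's own z axis and vertical below 0.04 rad and contact force between cover and case above 4 N and contact force between any of the fingers, the arm and cover above 2 N); the arm keeps its last pose, push and grip.
It fails at once if a bystander was shifted by more than 30 mm (distance of any of tape, tiles, notebook from where it was at the start of the episode above 0.03 m).
It fails at once if the cover was pressed onto the empty case (contact force between cover and empty_case above 3 N).
It also fails if it takes over 45 s, if anything falls off the work surface, if the arm or the gripper's body presses on something with over 40 N, if the wrist force passes 120 N, or if a joint passes its speed limit or range.

### The arm

A 7-joint arm with a two-finger parallel gripper is mounted at the origin on the work surface. World frame = base frame: x ahead of the robot, y to its left, z up, the work surface at z = 0. Lengths are in m, angles in rad, forces in N, time in s.
With the tool pointing down it reaches from about 0.4 to 0.85 m from the base axis. Payload 10.4 kg.
Tool frame: the origin (TCP) lies at the very end of the fingers, on their centre line; the grasp point (between the pads) lies r.hold_point_z behind it (r.hold_point_z is the distance from the TCP to the grasp point, in m); z points along the fingers, y is the direction in which the jaws open and shut (so a half turn about z gives the same grasp; the last joint's range is limited). The gripper opens to 87 mm and grips with 3 to 60 N. Pads are 19 mm wide; open, the fingers measure 117 mm over their backs; the gripper's body (75 mm by 190 mm) begins 51 mm behind the grasp point.
Start: joints at [-1.205, 0.332, -0.065, 1.46, 0.022, 1.35, -0.088], TCP at [0.237, 0.578, 0.223] pointing down, gripper open.
Joint ranges: [-2.6, 2.6], [-0.5, 2.12], [-1.47, 1.34], [0.16, 2.42], [-1.27, 4.41], [0.06, 2.06], [-2.6, 2.6]. Speed limits (rad/s): [2.22, 2.22, 2.79, 2.79, 3.14, 3.14, 3.14].

### API

Orientations are given as a unit quaternion [x, y, z, w].
In Python, from bench import r gives the robot as it stands.
- The arm moves only by the tool send_rows, never from a script. Its argument "commands" is a list of rows, each a list of 7 numbers: the shift along the world's x, y, z normalised to -1 to 1, where 1 is 0.03 m, then the turn, a rotation vector about the world's x, y, z normalised to -1 to 1, where 1 is 5 degrees, then the gripper command: -1 is fully open, 1 is shut, values between are in proportion. In form: [[tx, ty, tz, ax, ay, az, jaw], ...]. A call has 1 to 10 rows; each row shifts and turns the pose as measured when the row begins; what a row does not reach is not made up. A row lasts 1/12 s, in which the tool goes at most 41.7 mm and 7.16 degrees, less where a joint would pass 70% of its speed; a pose out of reach is approached as far as the arm can. A call with a number of a shift or a turn outside -1 to 1 is refused whole. A call with a gripper value outside its range is refused whole. The fingers move at their own pace and stop on an object; "grip_force" is the grip in N (left out, the last holds). Time passes only in rows, so rows that do not move let the fingers close. It gives the time, the measured TCP pose, the force and the opening at its end, in the units of the state.
- r.read_state(): the state, without advancing time (a new reading comes with each control period).
- r.camera(name): name is "scene" or "top"; returns the picture (384x512x3 uint8, blue, green, red); there is no depth.
- r.calibration(name): a dict with "K" (3x3 intrinsics, pixels), "dist" ([k1, k2, p1, p2, k3] as OpenCV has them; the pictures are not rectified), "R" (3x3) and "t" (3): a world point X has camera coordinates R X + t. Camera axes: x right, y down, z forward; pixel columns grow to the right and rows downward; lengths in m; the calibration is good to about 2 mm. A picture is of the moment at which its call begins. calibration takes no time and is no camera call.
- r.close_job(): hands the job in, once; it reports no verdict.
The state is a dict: "time": time; "joint_positions": joint angles; "joint_vel": joint speeds; "joint_torque": joint torques, N m; "ee_pos": TCP position; "eef_rot": TCP orientation; "ft_force": force on the tool from outside, world axes, zero at the start; "torque": the same for the moment, N m; "width": finger opening in m.
Only numpy, scipy, OpenCV 4.12 (cv2) and the standard library are available. Lean on these libraries where they do the work, as an engineer would, in place of code of your own. Each camera call takes 0.05 s, during which the arm holds its last target.

## Working session

There is one attempt and no reset: what is moved stays moved. The work goes in short steps, Python scripts to look and compute and a tool call to move; the robot and the scene stay as the last step left them, time stands still between calls to the robot, and variables do not carry over. Pictures are saved under pics/ and viewed, and the job is handed in when it is done.

Besides the shell and the picture viewer there is one more tool, called after "Emit:" by a JSON object that holds its "name" and its "arguments", one argument or row to a line. send_rows: Moves the arm, as the interface text tells. Scaled input: -1 to 1 covers 0.03 m each way for a shift and 5 degrees each way for a turn. Its arguments: {"type":"object","properties":{"commands":{"type":"array"},"grip_force":{"type":"number"}},"required":["commands"]}

```bash
mkdir -p pics; ls
python3 - <<'E'
from bench import r
import cv2
s=r.read_state(); print({k:s[k] for k in('time','ee_pos','eef_rot','ft_force','width')}, r.hold_point_z)
for n in('scene','top'):
    cv2.imwrite(f'pics/{n}0.png',r.camera(n)); c=r.calibration(n); print(n,c)
E
```

```text
pics
{'time': 0.0, 'ee_pos': array([0.23680848, 0.57799881, 0.22177605]), 'eef_rot': array([ 1.93179532e-01,  9.81163183e-01, -6.84614817e-04, -8.70825751e-05]), 'ft_force': array([ 0.06651436, -0.84917419, -0.2712483 ]), 'width': 0.08699431671186117} 0.0187
scene {'K': array([[421.25386367,   0.        , 255.091023  ],
       [  0.        , 421.25386367, 195.58869025],
       [  0.        ,   0.        ,   1.        ]]), 'dist': array([-0.04200631,  0.        ,  0.        ,  0.        ,  0.        ]), 'R': array([[-0.88401478,  0.46745343,  0.00227061],
       [ 0.34776704,  0.6609027 , -0.66503061],
       [-0.31237149, -0.58710725, -0.74681265]]), 't': array([ 0.47025793, -0.15553975,  1.07926786])}
top {'K': array([[439.41880999,   0.        , 249.758841  ],
       [  0.        , 439.41880999, 195.10764248],
       [  0.        ,   0.        ,   1.        ]]), 'dist': array([-0.14161472,  0.        ,  0.        ,  0.        ,  0.        ]), 'R': array([[ 0.0223524 , -0.99908569,  0.03644373],
       [-0.99198372, -0.02669891, -0.123513  ],
       [ 0.12437308, -0.03339078, -0.99167353]]), 't': array([-0.03167235,  0.52901984,  0.92819203])}
```

View pics/scene0.png

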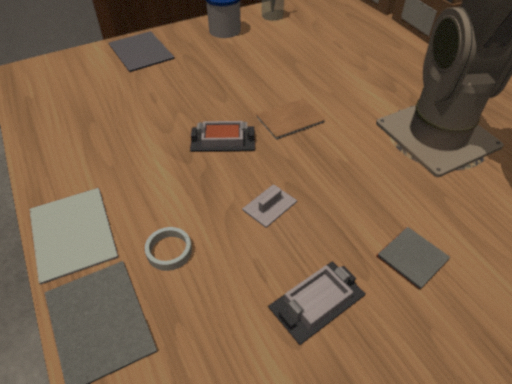

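View pics/top0.png

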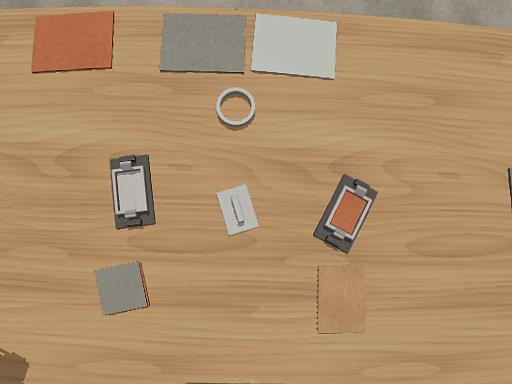

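The top view shows the cover at about (237,210), the tiled case at (345,213) and the empty case at (131,192). The tape is at (236,107), the tile stack at (121,288) and the notebook at (342,298). Next I'll segment the cover and the tiled case.

```bash
cat > h.py <<'E'
import numpy as np, cv2
from bench import r
def ray(n,px,z):
    c=r.calibration(n); px=np.asarray(px,float).reshape(-1,1,2)
    u=cv2.undistortPoints(px,c['K'],c['dist']).reshape(-1,2)
    d=np.c_[u,np.ones(len(u))]@c['R']; o=-c['R'].T@c['t']
    return o+d*((z-o[2])/d[:,2])[:,None]
def rect(P):
    (c,(w,h),a)=cv2.minAreaRect((P[:,:2]*1000).astype(np.float32))
    b=cv2.boxPoints((c,(w,h),a)); e1=b[1]-b[0]; e2=b[2]-b[1]
    e=e1 if np.linalg.norm(e1)>np.linalg.norm(e2) else e2
    return np.round(c,1),np.round(sorted((w,h)),1),round(np.degrees(np.arctan2(e[1],e[0]))%180,1)
def comps(m,amin=60):
    return [c for c in cv2.findContours(m,cv2.RETR_EXTERNAL,cv2.CHAIN_APPROX_NONE)[0] if cv2.contourArea(c)>amin]
E
cat > look.py <<'E'
from h import *
for n in('top','scene'):
    im=cv2.imread(f'pics/{n}0.png'); hsv=cv2.cvtColor(im,cv2.COLOR_BGR2HSV)
    H,S,V=[hsv[...,i].astype(int) for i in range(3)]
    tile=((H<12)|(H>172))&(S>150)&(V>100); light=(S<50)&(V>125); dark=(V<75)&(S<90)
    for nm,m,z in(('tile',tile,.028),('light',light,.006),('light@rim',light,.032),('dark',dark,.01)):
        for c in comps(m.astype(np.uint8)*255):
            p=c.reshape(-1,2); print(n,nm,p.mean(0).round(),int(cv2.contourArea(c)),*rect(ray(n,p,z)))
    v=im.copy(); v[light]=(0,255,0); v[dark]=(255,0,255); v[tile]=(255,255,0)
    cv2.imwrite(f'pics/m_{n}.png',cv2.resize(v[100:290,100:400] if n=='top' else v[100:290,150:400],None,fx=2.5,fy=2.5,interpolation=0))
E
python3 look.py
```

```text
top tile [348. 212.] 739 [ 498.6 -237.4] [50.2 81.6] 152.9
top tile [75. 41.] 4186 [888.3 411.9] [146.2 194.8] 93.3
top light [120. 288.] 1915 [318.4 262.5] [100.1 100.6] 13.8
top light [349. 211.] 1451 [ 503.3 -246.8] [ 73.3 126.9] 154.2
top light [237. 209.] 1326 [500.8   8.2] [ 70.1 101.4] 18.3
top light [129. 189.] 1463 [540.9 254.2] [ 72.6 127.3] 8.4
top light [235. 106.] 1106 [742.2  19.3] [88.4 89.9] 1.8
top light [203.  42.] 4511 [900.  101.6] [148.  198.3] 90.3
top light [294.  46.] 4567 [ 900.3 -119.1] [151.  200.5] 86.4
top light [261.   6.] 5595 [1008.7  -44.9] [  90.  1353.1] 92.8
top light@rim [120. 288.] 1915 [320.9 255.9] [97.4 98. ] 13.8
top light@rim [349. 211.] 1451 [ 500.8 -239.9] [ 71.4 123.5] 154.2
top light@rim [237. 209.] 1326 [498.4   8.3] [68.3 98.7] 18.3
top light@rim [129. 189.] 1463 [537.4 247.8] [ 70.6 123.9] 8.4
top light@rim [235. 106.] 1106 [733.3  19.2] [86.  87.6] 1.8
top light@rim [203.  42.] 4511 [887.   99.3] [144.1 193. ] 90.3
top light@rim [294.  46.] 4567 [ 887.3 -115.6] [147.  195.2] 86.4
top light@rim [261.   6.] 5595 [992.9 -43.3] [  87.6 1
[... 236 characters left out ...]
88. 90.] 26.1
scene light [ 70. 235.] 5374 [ 899.2 -121.6] [150.3 199.6] 86.6
scene light [269. 204.] 757 [500.2   6.7] [68.5 97.7] 18.5
scene light@rim [318. 294.] 1791 [534.7 246.2] [68.3 99.2] 8.8
scene light@rim [167. 245.] 1265 [736.6  23.5] [84.7 86.7] 26.1
scene light@rim [ 70. 235.] 5374 [895.7 -97.7] [144.7 192.2] 86.6
scene light@rim [269. 204.] 757 [511.7  25.8] [65.9 94. ] 18.5
scene dark [320. 307.] 1477 [532.2 248.1] [ 87.4 167.2] 8.2
scene dark [270. 203.] 95 [495.6   5.8] [14.4 62.5] 15.8
scene dark [223. 141.] 792 [ 500.8 -233.6] [ 88.  157.8] 153.8
scene dark [463.  63.] 10031 [-374.4 -249.4] [ 265.7 1022.2] 39.1
scene dark [225.  14.] 438 [ 222.4 -843.7] [133.3 277.8] 63.5
```

View pics/m_top.png

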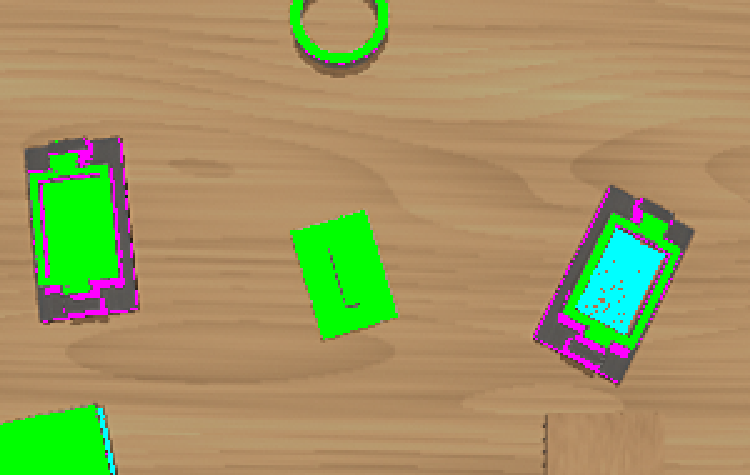

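View pics/m_scene.png

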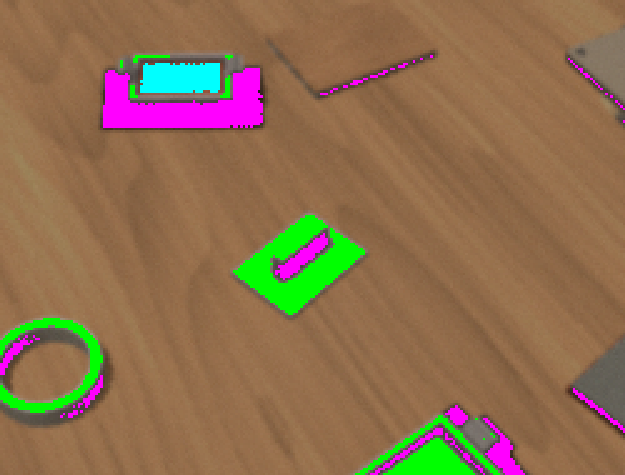

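```bash
cat > look2.py <<'E'
from h import *
im=cv2.imread('pics/top0.png'); hsv=cv2.cvtColor(im,cv2.COLOR_BGR2HSV)
H,S,V=[hsv[...,i].astype(int) for i in range(3)]
roi=np.zeros(V.shape,bool); roi[165:262,305:388]=1
wood=(S>75)&(H>8)&(H<25)&(V>90)
tile=((H<12)|(H>172))&(S>110)
m=(roi&~(wood&~tile)).astype(np.uint8)*255
m=cv2.morphologyEx(m,cv2.MORPH_OPEN,np.ones((3,3)))
for c in comps(m,500):
    for z in(0,.005,.01): print('foot',z,*rect(ray('top',c.reshape(-1,2),z)))
light=((S<60)&(V>120))
light=(roi&(light|tile)).astype(np.uint8)*255
# clip narrow parts removed by opening -> tray
for k in(17,21,25):
    t=cv2.morphologyEx(light,cv2.MORPH_OPEN,cv2.getStructuringElement(cv2.MORPH_ELLIPSE,(k,k)))
    for c in comps(t,300): print('tray',k,*rect(ray('top',c.reshape(-1,2),.032)))
v=cv2.resize(im[165:262,305:388],None,fx=6,fy=6,interpolation=cv2.INTER_CUBIC); cv2.imwrite('pics/z.png',v)
E
python3 look2.py
```

```text
foot 0 [ 500.  -240.2] [ 89.9 165. ] 152.9
foot 0.005 [ 499.6 -238.9] [ 89.4 164.2] 152.9
foot 0.01 [ 499.1 -237.6] [ 89.  163.4] 152.9
tray 17 [ 500.2 -233.9] [59.9 82. ] 153.4
tray 21 [ 500.  -233.5] [60.3 80.7] 154.8
tray 25 [ 494.4 -231. ] [59.9 68.8] 153.4
```

View pics/z.png

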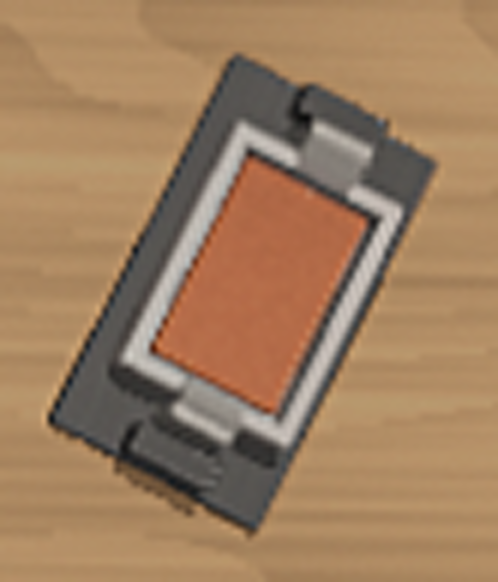

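Run:
```python
from h import *
for nm,z,q in(('rim',.032,[(243,122),(403,208),(288,448),(120,362)]),('tile',.028,[(250,153),(378,216),(276,413),(152,350)]),('foot?',.008,[(236,54),(437,162),(253,533),(51,423)])):
    p=(np.array(q)+.5)/6-.5+[305,165]; P=ray('top',p,z)
    print(nm,P.mean(0).round(4),*rect(P))
    l=(P[0]+P[1]-P[2]-P[3])[:2]; print(np.degrees(np.arctan2(l[1],l[0])))
# bar
```

```text
rim [ 0.4981 -0.2387  0.032 ] [ 497.9 -238.6] [ 69.8 101.4] 153.3
-26.704840044310917
tile [ 0.4991 -0.2399  0.028 ] [ 499.1 -240.4] [53.7 84.9] 153.4
-27.248419611458676
foot? [ 0.4976 -0.238   0.008 ] [ 497.3 -238. ] [ 88.1 159.8] 153.4
-26.775049008971383
```

The rim corners give the seat centre at about (0.498, -0.238), yaw -26.8°, with a rim size of 69.8 x 101 (given 70 x 100). The cover is at (0.5005, 0.008), yaw 18.3°, size 70 x 101. Both sizes match, so I'll move towards the cover, turning +40.6° in total.

Emit:
{"name": "send_rows", "arguments": {
  "commands": [
    [0.44,-0.95,0,0,0,0.4,-1],
    [0.44,-0.95,0,0,0,0.4,-1],
    [0.44,-0.95,0,0,0,0.4,-1],
    [0.44,-0.95,0,0,0,0.4,-1],
    [0.44,-0.95,0,0,0,0.4,-1],
    [0.44,-0.95,0,0,0,0.4,-1],
    [0.44,-0.95,0,0,0,0.4,-1],
    [0.44,-0.95,0,0,0,0.4,-1],
    [0.44,-0.95,0,0,0,0.4,-1],
    [0.44,-0.95,0,0,0,0.4,-1]
  ],
  "grip_force": 45
}}

```text
time: 0.93
ee_pos: [0.3649, 0.2836, 0.2161]
eef_rot: [0.006, 1.0, -0.004, -0.003]
ft_force: [1.3, 0.8, 0.6]
width: 0.0872
```

```bash
cat > st.py <<'E'
import sys
from h import *
from scipy.spatial.transform import Rotation as R
s=r.read_state(); M=R.from_quat(s['eef_rot']).as_matrix()
yaw=np.degrees(np.arctan2(M[1,1],M[0,1])); print('t',s['time'],'pos',s['ee_pos'].round(4),'jawyaw',yaw.round(2),'z',M[:,2].round(4),'F',s['ft_force'].round(1),'w',round(s['width'],4),'q',np.round(s['joint_positions'],2))
if len(sys.argv)>1:
    x,y,z,a=map(float,sys.argv[1:5]); d=(np.array([x,y,z])-s['ee_pos']); da=(a-yaw+90)%180-90
    tilt=np.cross(M[:,2],[0,0,-1]); 
    print('shift units',(d/.03).round(2),'turn deg',round(da,2),'units',round(da/5,2),'tilt fix units',(np.degrees(tilt)/5).round(2))
E
python3 st.py 0.5005 0.008 0.1 108.3
```

```text
t 0.9333 pos [0.3649 0.2836 0.2161] jawyaw 89.29 z [-0.0062 -0.0074 -1.    ] F [1.3 0.8 0.6] w 0.0872 q [-0.86 -0.02  0.1   1.88  0.    1.29  0.8 ]
shift units [ 4.52 -9.19 -3.87] turn deg 19.01 units 3.8 tilt fix units [ 0.08 -0.07  0.  ]
```

Emit:
{"name": "send_rows", "arguments": {
  "commands": [
    [0.45,-0.92,-0.3,0,0,0.38,-1],
    [0.45,-0.92,-0.3,0,0,0.38,-1],
    [0.45,-0.92,-0.4,0,0,0.38,-1],
    [0.45,-0.92,-0.4,0,0,0.38,-1],
    [0.45,-0.92,-0.4,0,0,0.38,-1],
    [0.45,-0.92,-0.4,0,0,0.38,-1],
    [0.45,-0.92,-0.4,0,0,0.38,-1],
    [0.45,-0.92,-0.4,0,0,0.38,-1],
    [0.45,-0.92,-0.4,0,0,0.38,-1],
    [0.45,-0.92,-0.4,0,0,0.38,-1]
  ]
}}

```text
time: 1.77
ee_pos: [0.5037, -0.0077, 0.0993]
eef_rot: [-0.168, 0.986, -0.002, -0.001]
ft_force: [-0.5, 0.4, 0.4]
width: 0.0868
```

```bash
python3 st.py 0.5005 0.008 0.05 108.3
```

```text
t 1.7667 pos [ 0.5037 -0.0077  0.0993] jawyaw 109.32 z [-3.0e-04 -4.6e-03 -1.0e+00] F [-0.5  0.4  0.4] w 0.0868 q [-0.48  0.18  0.44  1.95 -0.08  1.04  1.91]
shift units [-0.11  0.52 -1.64] turn deg -1.02 units -0.2 tilt fix units [ 0.05 -0.    0.  ]
```

Emit:
{"name": "send_rows", "arguments": {
  "commands": [
    [-0.1,0.5,-0.7,0.05,0,-0.2,-1],
    [0,0,-0.7,0,0,0,-1],
    [0,0,0,0,0,0,-1],
    [0,0,0,0,0,0,-1]
  ]
}}

```text
time: 2.1
ee_pos: [0.501, -0.002, 0.0535]
eef_rot: [-0.155, 0.988, -0.002, -0.002]
ft_force: [-0.0, -0.6, 0.2]
width: 0.0869
```

```bash
python3 st.py 0.5005 0.008 0.0113 108.3
python3 - <<'E'
from h import *
im=r.camera('scene'); cv2.imwrite('pics/s1.png',cv2.resize(im[110:270,180:400],None,fx=3,fy=3))
E
```

```text
t 2.1 pos [ 0.501  -0.002   0.0535] jawyaw 107.81 z [-0.003  -0.0049 -1.    ] F [-0.  -0.6  0.2] w 0.0869 q [-0.48  0.24  0.43  1.99 -0.12  0.94  1.9 ]
shift units [-0.02  0.33 -1.41] turn deg 0.49 units 0.1 tilt fix units [ 0.06 -0.03  0.  ]
```

View pics/s1.png

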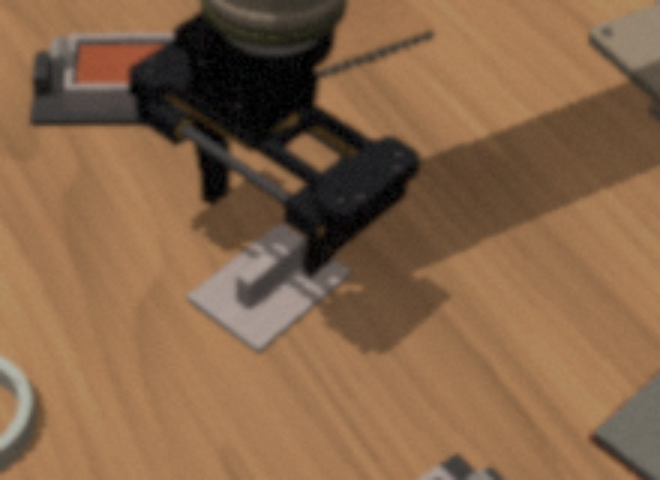

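The fingers, at about (215,185) and (320,250), straddle the bar at (270,265), so I'll descend.

Emit:
{"name": "send_rows", "arguments": {
  "commands": [
    [0,0.33,-0.6,0.06,-0.03,0.1,-1],
    [0,0,-0.6,0,0,0,-1],
    [0,0,-0.1,0,0,0,-1],
    [0,0,0,0,0,0,-1]
  ]
}}

```text
time: 2.48
ee_pos: [0.5037, 0.0101, 0.0187]
eef_rot: [-0.16, 0.987, 0.001, 0.003]
ft_force: [-0.1, -0.1, 0.3]
width: 0.0869
```

```bash
python3 st.py 0.5005 0.008 0.0113 108.3
```

```text
t 2.4833 pos [0.5037 0.0101 0.0187] jawyaw 108.46 z [ 0.0061  0.003  -1.    ] F [-0.1 -0.1  0.3] w 0.0869 q [-0.47  0.3   0.41  2.01 -0.16  0.86  1.92]
shift units [-0.11 -0.07 -0.25] turn deg -0.16 units -0.03 tilt fix units [-0.03  0.07  0.  ]
```

Emit:
{"name": "send_rows", "arguments": {
  "commands": [
    [-0.1,-0.07,-0.22,-0.03,0.06,0,-1],
    [0,0,0,0,0,0,-1],
    [0,0,0,0,0,0,-1]
  ]
}}

```text
time: 2.73
ee_pos: [0.5021, 0.0083, 0.0147]
eef_rot: [-0.161, 0.987, 0.0, 0.002]
ft_force: [-0.3, 1.3, -0.4]
width: 0.0868
```

```bash
for i in 1 2; do python3 st.py 0.5005 0.008 0.0113 108.3; done
```

```text
t 2.7333 pos [0.5021 0.0083 0.0147] jawyaw 108.5 z [ 0.0037  0.0011 -1.    ] F [-0.3  1.3 -0.4] w 0.0868 q [-0.47  0.31  0.41  2.01 -0.16  0.85  1.92]
shift units [-0.05 -0.01 -0.11] turn deg -0.2 units -0.04 tilt fix units [-0.01  0.04  0.  ]
t 2.7333 pos [0.5021 0.0083 0.0147] jawyaw 108.5 z [ 0.0037  0.0011 -1.    ] F [-0.3  1.3 -0.4] w 0.0868 q [-0.47  0.31  0.41  2.01 -0.16  0.85  1.92]
shift units [-0.05 -0.01 -0.11] turn deg -0.2 units -0.04 tilt fix units [-0.01  0.04  0.  ]
```

Emit:
{"name": "send_rows", "arguments": {
  "commands": [
    [-0.05,0,-0.1,0,0.04,0,-1],
    [0,0,0,0,0,0,1],
    [0,0,0,0,0,0,1],
    [0,0,0,0,0,0,1],
    [0,0,0,0,0,0,1],
    [0,0,0,0,0,0,1],
    [0,0,0,0,0,0,1]
  ]
}}

```text
time: 3.32
ee_pos: [0.5016, 0.0081, 0.0134]
eef_rot: [-0.16, 0.987, 0.001, 0.001]
ft_force: [0.2, -0.0, 0.3]
width: 0.0547
```

```bash
python3 st.py 0.5005 0.008 0.0113 108.3
```

```text
t 3.3167 pos [0.5016 0.0081 0.0134] jawyaw 108.46 z [ 0.0025  0.0018 -1.    ] F [ 0.2 -0.   0.3] w 0.0547 q [-0.47  0.31  0.41  2.01 -0.16  0.85  1.92]
shift units [-0.04 -0.   -0.07] turn deg -0.16 units -0.03 tilt fix units [-0.02  0.03  0.  ]
```

Emit:
{"name": "send_rows", "arguments": {
  "commands": [
    [0,0,-0.06,0,0,0,1],
    [0,0,0,0,0,0,1],
    [0,0,0,0,0,0,1],
    [0,0,0,0,0,0,1],
    [0,0,0,0,0,0,1],
    [0,0,0,0,0,0,1],
    [0,0,0,0,0,0,1],
    [0,0,0,0,0,0,1],
    [0,0,0,0,0,0,1]
  ]
}}

```text
time: 4.07
ee_pos: [0.5015, 0.0081, 0.0113]
eef_rot: [-0.16, 0.987, 0.001, 0.001]
ft_force: [-0.1, -1.0, 0.3]
width: 0.0137
```

```bash
python3 st.py 0.5005 0.008 0.0113 108.3
```

```text
t 4.0667 pos [0.5015 0.0081 0.0113] jawyaw 108.47 z [ 0.0023  0.0016 -1.    ] F [-0.1 -1.   0.3] w 0.0137 q [-0.47  0.31  0.41  2.02 -0.17  0.84  1.93]
shift units [-0.03 -0.    0.  ] turn deg -0.17 units -0.03 tilt fix units [-0.02  0.03  0.  ]
```

Emit:
{"name": "send_rows", "arguments": {
  "commands": [
    [0,0,0.5,0,0,0,1],
    [0,0,0.9,0,0,0,1],
    [0,-0.4,0.9,0,0,-0.5,1],
    [0,-0.85,0.8,0,0,-0.9,1],
    [0,-0.85,0.2,0,0,-0.9,1],
    [0,-0.85,0,0,0,-0.9,1],
    [0,-0.85,0,0,0,-0.9,1],
    [0,-0.85,0,0,0,-0.9,1],
    [0,-0.85,0,0,0,-0.9,1],
    [0,-0.85,0,0,0,-0.9,1]
  ]
}}

```text
time: 4.9
ee_pos: [0.4984, -0.1835, 0.1141]
eef_rot: [0.141, 0.99, 0.003, 0.0]
ft_force: [0.2, 2.0, -2.0]
width: 0.0137
```

```bash
python3 st.py 0.498 -0.238 0.1 63.3
```

```text
t 4.9 pos [ 0.4984 -0.1835  0.1141] jawyaw 73.78 z [ 0.0017  0.0057 -1.    ] F [ 0.2  2.  -2. ] w 0.0137 q [-0.29  0.24  0.64  1.87 -0.17  1.08  1.7 ]
shift units [-0.01 -1.82 -0.47] turn deg -10.48 units -2.1 tilt fix units [-0.07  0.02  0.  ]
```

Emit:
{"name": "send_rows", "arguments": {
  "commands": [
    [0,-0.6,0,-0.05,0,-0.7,1],
    [0,-0.5,0,0,0,-0.6,1],
    [0,-0.2,0,0,0,-0.4,1],
    [0,0,0,0,0,0,1],
    [0,0,0,0,0,0,1]
  ]
}}

```text
time: 5.32
ee_pos: [0.4968, -0.2293, 0.1135]
eef_rot: [0.224, 0.975, -0.0, 0.0]
ft_force: [0.4, 0.4, 0.2]
width: 0.0132
```

```bash
python3 st.py 0.498 -0.238 0.1 63.3
```

```text
t 5.3167 pos [ 0.4968 -0.2293  0.1135] jawyaw 64.14 z [ 3.e-04 -9.e-04 -1.e+00] F [0.4 0.4 0.2] w 0.0132 q [-0.24  0.29  0.68  1.83 -0.2   1.09  1.64]
shift units [ 0.04 -0.29 -0.45] turn deg -0.84 units -0.17 tilt fix units [0.01 0.   0.  ]
```

Emit:
{"name": "send_rows", "arguments": {
  "commands": [
    [0.04,-0.3,-0.6,0,0,-0.17,1],
    [0,0,-0.6,0,0,0,1],
    [0,0,0,0,0,0,1],
    [0,0,0,0,0,0,1]
  ]
}}

```text
time: 5.65
ee_pos: [0.5002, -0.2329, 0.0768]
eef_rot: [0.226, 0.974, 0.001, 0.0]
ft_force: [-0.2, -0.3, -1.1]
width: 0.0139
```

```bash
python3 st.py 0.499 -0.238 0.07 63.2;  python3 - <<'E'
from h import *
for n in('scene','top'):
    im=r.camera(n); cv2.imwrite(f'pics/{n}2.png',im)
    c=im[90:170,175:275] if n=='scene' else im[165:262,295:395]
    cv2.imwrite(f'pics/{n}2z.png',cv2.resize(c,None,fx=6,fy=6,interpolation=cv2.INTER_CUBIC))
E
```

```text
t 5.65 pos [ 0.5002 -0.2329  0.0768] jawyaw 63.89 z [ 0.0012  0.002  -1.    ] F [-0.2 -0.3 -1.1] w 0.0139 q [-0.21  0.35  0.67  1.85 -0.25  1.02  1.68]
shift units [-0.04 -0.17 -0.23] turn deg -0.69 units -0.14 tilt fix units [-0.02  0.01  0.  ]
```

View pics/scene2z.png

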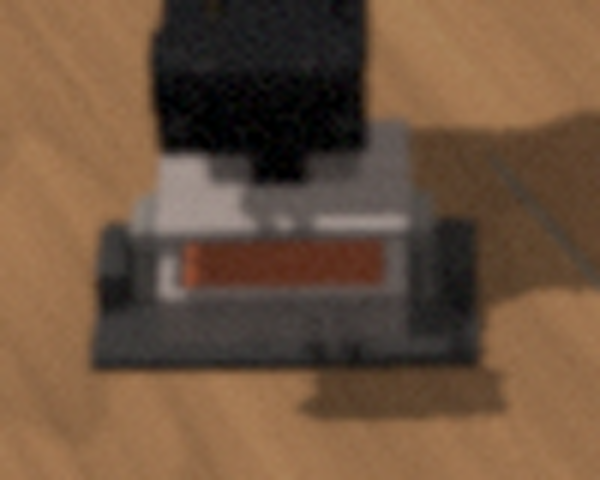

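View pics/top2z.png

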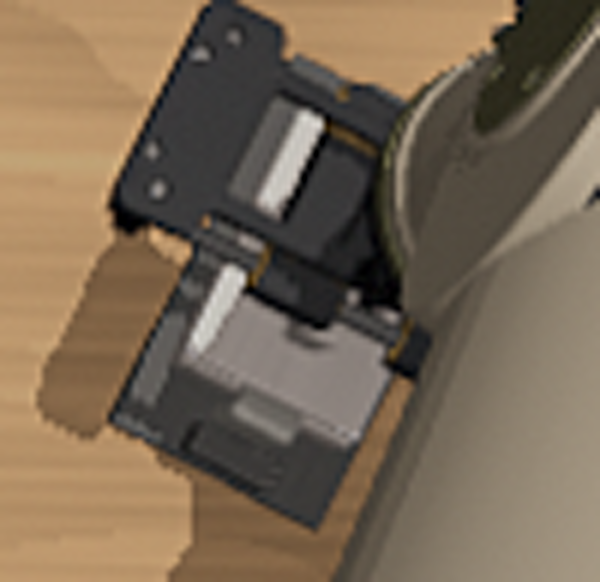

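Run:
```python
from h import *
def f(n,q,o,z): return ray(n,(np.array(q)+.5)/6-.5+o,z)[:,:2]
tcp=np.array([.5002,-.2329]); a=np.radians(63.89-90); ex=np.array([np.cos(a),np.sin(a)]); ey=np.array([-ex[1],ex[0]])
def loc(P,c,e): 
    e=np.array(e); ey=np.array([-e[1],e[0]]); return np.round(np.c_[(P-c)@e,(P-c)@ey]*1000,1)
P=f('top',[(183,363),(360,443),(392,375)],[295,165],.0715); print('top cover rel tcp',loc(P,tcp,ex)); d=P[1]-P[0]; print('end edge angle',np.degrees(np.arctan2(d[1],d[0])))
P=f('scene',[(158,227),(410,225)],[175,90],.0715); print('scene cover rel tcp',loc(P,tcp,ex)); d=P[1]-P[0]; print('ang',np.degrees(np.arctan2(d[1],d[0])))
# case in scene: foot
c=np.array([.498,-.2384]); b=np.radians(-26.8); e=[np.cos(b),np.sin(b)]
P=f('scene',[(93,367),(480,367)],[175,90],0.0); print('scene foot rel seat',loc(P,c,e)); d=P[1]-P[0]; print('ang',np.degrees(np.arctan2(d[1],d[0])))
P=f('scene',[(183,287),(385,283)],[175,90],.028); print('scene tile rel seat',loc(P,c,e))
P=f('scene',[(157,300)],[175,90],.032); print('scene rim corner',loc(P,c,e))
```

```text
top cover rel tcp [[-55.5  34.5]
 [-51.7 -34.4]
 [-24.9 -34.3]]
end edge angle -112.95338449078885
scene cover rel tcp [[ 47.3  29.8]
 [-51.1  31.5]]
ang 152.90759354787176
scene foot rel seat [[ 79.6  38. ]
 [-79.4  40.7]]
ang 152.2148965388754
scene tile rel seat [[ 41.3  21.2]
 [-41.   20.2]]
scene rim corner [[50.6 33.8]]
```

Run:
```python
import cv2
im=cv2.imread('pics/scene0.png'); cv2.imwrite('pics/scene0z.png',cv2.resize(im[105:165,180:265],None,fx=9,fy=9,interpolation=cv2.INTER_CUBIC))
```

```text
(no output)
```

View pics/scene0z.png

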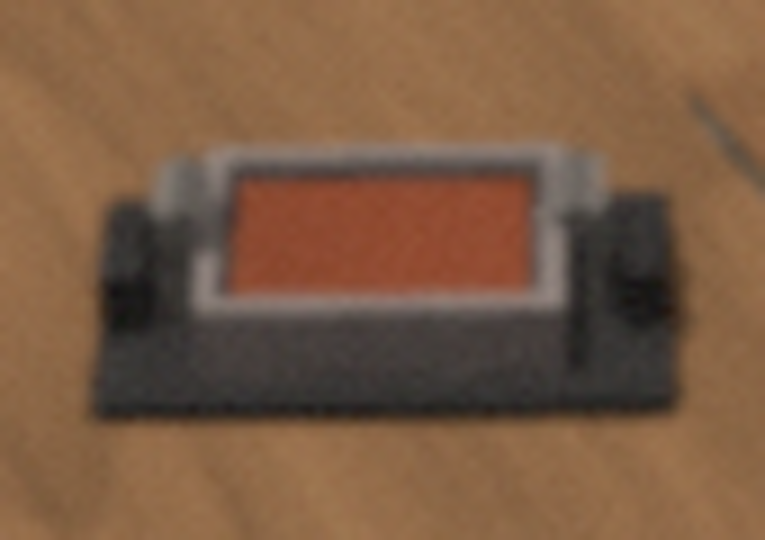

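Run:
```python
from h import *
c=np.array([.498,-.2384]); b=np.radians(-26.8); e=np.array([np.cos(b),np.sin(b)]); ey=np.array([-e[1],e[0]])
def f(n,q,o,z,k=9): 
    P=ray(n,(np.array(q)+.5)/k-.5+o,z)[:,:2]; return np.round(np.c_[(P-c)@e,(P-c)@ey]*1000,1)
print('rim',f('scene',[(192,313),(568,308),(566,146),(210,148)],[180,105],.032))
print('foot bottom',f('scene',[(92,415),(678,408)],[180,105],0))
print('tile back',f('scene',[(237,180),(532,176)],[180,105],.028))
```

```text
rim [[ 50.3  32.8]
 [-50.7  32.6]
 [-50.  -36.9]
 [ 50.1 -37.8]]
foot bottom [[ 80.4  37.6]
 [-80.2  37.6]]
tile back [[ 42.3 -28.4]
 [-40.4 -28.8]]
```

Emit:
{"name": "send_rows", "arguments": {
  "commands": [
    [0,-0.2,-0.2,0,0,-0.14,1],
    [0,0,0,0,0,0,1],
    [0,0,0,0,0,0,1]
  ]
}}

```text
time: 6.0
ee_pos: [0.502, -0.2385, 0.0728]
eef_rot: [0.231, 0.973, 0.002, 0.002]
ft_force: [-0.1, 0.3, -0.6]
width: 0.0136
```

```bash
python3 st.py 0.5003 -0.2384 0.07 63.2
```

```text
t 6.0 pos [ 0.502  -0.2385  0.0728] jawyaw 63.27 z [ 0.0051  0.0022 -1.    ] F [-0.1  0.3 -0.6] w 0.0136 q [-0.19  0.36  0.67  1.85 -0.27  1.01  1.69]
shift units [-0.06  0.   -0.09] turn deg -0.07 units -0.01 tilt fix units [-0.02  0.06  0.  ]
```

Emit:
{"name": "send_rows", "arguments": {
  "commands": [
    [-0.06,0,-0.15,-0.02,0.06,0,1],
    [0,0,0,0,0,0,1],
    [0,0,0,0,0,0,1]
  ]
}}

```text
time: 6.25
ee_pos: [0.5003, -0.2389, 0.0687]
eef_rot: [0.231, 0.973, 0.0, 0.0]
ft_force: [0.4, -0.1, -1.9]
width: 0.0134
```

```bash
python3 st.py 0.5003 -0.2384 0.065 63.2;  python3 - <<'E'
from h import *
for n in('scene','top'):
    im=r.camera(n); cv2.imwrite(f'pics/{n}3.png',im)
    c=im[105:165,180:265] if n=='scene' else im[190:262,305:385]
    cv2.imwrite(f'pics/{n}3z.png',cv2.resize(c,None,fx=8,fy=8,interpolation=cv2.INTER_CUBIC))
E
```

```text
t 6.25 pos [ 0.5003 -0.2389  0.0687] jawyaw 63.25 z [ 4.e-04 -0.e+00 -1.e+00] F [ 0.4 -0.1 -1.9] w 0.0134 q [-0.19  0.37  0.66  1.85 -0.27  1.01  1.69]
shift units [-0.    0.02 -0.12] turn deg -0.05 units -0.01 tilt fix units [0.   0.01 0.  ]
```

View pics/scene3z.png

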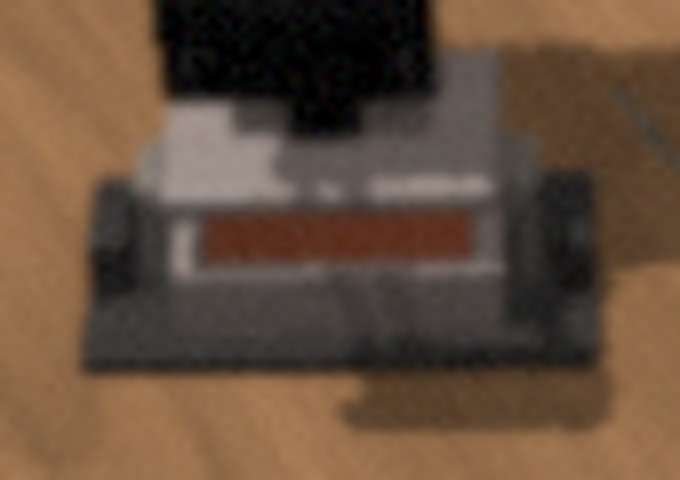

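View pics/top3z.png

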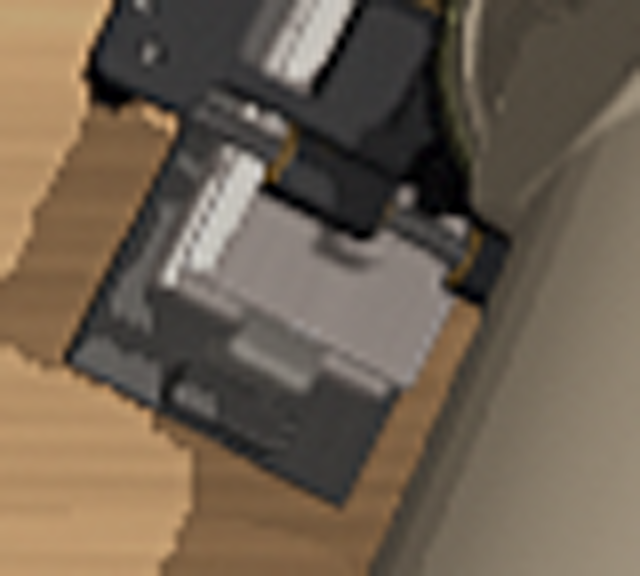

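Run:
```python
from h import *
c=np.array([.498,-.2384]); b=np.radians(-26.8); e=np.array([np.cos(b),np.sin(b)]); ey=np.array([-e[1],e[0]])
def f(n,q,o,z,k=8): 
    P=ray(n,(np.array(q)+.5)/k-.5+o,z)[:,:2]; return np.round(np.c_[(P-c)@e,(P-c)@ey]*1000,1)
print('scene top edge',f('scene',[(163,200),(497,197)],[180,105],.0634))
print('scene bottom edge',f('scene',[(163,210),(497,207)],[180,105],.0574))
print('top',f('top',[(163,282),(408,388)],[305,190],.0634))
print('top',f('top',[(163,285),(408,390)],[305,190],.0574))
print('rim',f('top',[(397,398)],[305,190],.032),f('scene',[(173,280),(502,273)],[180,105],.032))
```

```text
scene top edge [[ 49.6  34.2]
 [-49.   34.6]]
scene bottom edge [[ 50.3  31.6]
 [-48.8  31.9]]
top [[-54.9  39. ]
 [-48.9 -32.6]]
top [[-54.7  37.7]
 [-48.5 -34.3]]
rim [[-48.  -38.5]] [[ 49.6  33.7]
 [-49.8  32.2]]
```

The plate is centred over the tray: in the scene view its ends lie at +50/-49 mm and its front edge is level with the rim. I'll lower onto the clips in small steps.

Emit:
{"name": "send_rows", "arguments": {
  "commands": [
    [0,0,-0.2,0,0,0,1],
    [0,0,-0.2,0,0,0,1],
    [0,0,0,0,0,0,1],
    [0,0,0,0,0,0,1]
  ]
}}

```text
time: 6.68
ee_pos: [0.5006, -0.2387, 0.0559]
eef_rot: [0.231, 0.973, 0.0, 0.0]
ft_force: [-1.6, 0.5, 6.9]
width: 0.0141
```

```bash
python3 st.py 0.5003 -0.2389 0.0433 63.2
```

```text
t 6.6833 pos [ 0.5006 -0.2387  0.0559] jawyaw 63.26 z [ 1.1e-03  3.0e-04 -1.0e+00] F [-1.6  0.5  6.9] w 0.0141 q [-0.19  0.39  0.66  1.86 -0.28  0.98  1.7 ]
shift units [-0.01 -0.01 -0.42] turn deg -0.06 units -0.01 tilt fix units [-0.    0.01  0.  ]
```

Emit:
{"name": "send_rows", "arguments": {
  "commands": [
    [0,0,-0.1,0,0,0,1],
    [0,0,-0.1,0,0,0,1]
  ]
}}

```text
time: 6.85
ee_pos: [0.5022, -0.2396, 0.0518]
eef_rot: [0.231, 0.973, 0.0, 0.002]
ft_force: [-3.7, 2.4, -2.8]
width: 0.014
```

Emit:
{"name": "send_rows", "arguments": {
  "commands": [
    [0,0,-0.12,0,0,0,1]
  ]
}}

```text
time: 6.93
ee_pos: [0.502, -0.2395, 0.0483]
eef_rot: [0.231, 0.973, 0.0, 0.002]
ft_force: [-3.4, 1.8, 2.3]
width: 0.0135
```

Emit:
{"name": "send_rows", "arguments": {
  "commands": [
    [0,0,-0.15,0,0,0,1]
  ]
}}

```text
time: 7.02
ee_pos: [0.5014, -0.2392, 0.0434]
eef_rot: [0.231, 0.973, 0.001, 0.001]
ft_force: [-2.1, 0.8, 0.2]
width: 0.014
```

Emit:
{"name": "send_rows", "arguments": {
  "commands": [
    [0,0,-0.1,0,0,0,1]
  ]
}}

```text
time: 7.1
ee_pos: [0.5018, -0.2393, 0.0426]
eef_rot: [0.232, 0.973, 0.002, 0.002]
ft_force: [-19.9, 11.6, 64.2]
width: 0.0139
```

Emit:
{"name": "send_rows", "arguments": {
  "commands": [
    [0,0,-0.1,0,0,0,1]
  ]
}}

```text
time: 7.18
ee_pos: [0.5019, -0.2393, 0.0425]
eef_rot: [0.232, 0.973, 0.003, 0.001]
ft_force: [-22.3, 12.2, 59.0]
width: 0.0136
```

Emit:
{"name": "send_rows", "arguments": {
  "commands": [
    [0,0,-0.1,0,0,0,1]
  ]
}}

```text
time: 7.27
ee_pos: [0.5019, -0.2393, 0.0425]
eef_rot: [0.232, 0.973, 0.004, 0.001]
ft_force: [-21.8, 12.2, 50.9]
width: 0.0136
```

```bash
python3 st.py 0.5003 -0.2389 0.0433 63.2
```

```text
t 7.2667 pos [ 0.5019 -0.2393  0.0425] jawyaw 63.19 z [ 0.0042  0.0075 -1.    ] F [-21.8  12.2  50.9] w 0.0136 q [-0.17  0.41  0.64  1.87 -0.31  0.96  1.72]
shift units [-0.05  0.01  0.03] turn deg 0.01 units 0.0 tilt fix units [-0.09  0.05  0.  ]
```

Emit:
{"name": "send_rows", "arguments": {
  "commands": [
    [0,0,-0.02,-0.04,0.02,0,1],
    [0,0,-0.02,0,0,0,1]
  ]
}}

```text
time: 7.43
ee_pos: [0.5019, -0.2392, 0.0427]
eef_rot: [0.232, 0.973, 0.003, 0.001]
ft_force: [-4.2, 1.7, 7.6]
width: 0.0135
```

```bash
python3 st.py 0.5003 -0.2389 0.0433 63.2
```

```text
t 7.4333 pos [ 0.5019 -0.2392  0.0427] jawyaw 63.18 z [ 0.0031  0.0056 -1.    ] F [-4.2  1.7  7.6] w 0.0135 q [-0.17  0.41  0.64  1.87 -0.3   0.96  1.71]
shift units [-0.05  0.01  0.02] turn deg 0.02 units 0.0 tilt fix units [-0.06  0.04  0.  ]
```

Now 7.6 N. I'll raise the push slightly, then look.

Emit:
{"name": "send_rows", "arguments": {
  "commands": [
    [0,0,-0.03,-0.03,0.02,0,1],
    [0,0,-0.03,0,0,0,1],
    [0,0,-0.03,0,0,0,1]
  ]
}}

```text
time: 7.68
ee_pos: [0.5019, -0.2393, 0.0426]
eef_rot: [0.232, 0.973, 0.003, 0.0]
ft_force: [-10.7, 5.9, 21.3]
width: 0.0136
```

```bash
python3 st.py 0.5003 -0.2389 0.0433 63.2;  python3 - <<'E'
from h import *
for n in('scene','top'):
    im=r.camera(n); cv2.imwrite(f'pics/{n}4.png',im)
    c=im[105:165,180:265] if n=='scene' else im[190:262,305:385]
    cv2.imwrite(f'pics/{n}4z.png',cv2.resize(c,None,fx=8,fy=8,interpolation=cv2.INTER_CUBIC))
E
python3 st.py
```

```text
t 7.6833 pos [ 0.5019 -0.2393  0.0426] jawyaw 63.17 z [ 0.0018  0.0055 -1.    ] F [-10.7   5.9  21.3] w 0.0136 q [-0.17  0.41  0.64  1.86 -0.3   0.96  1.71]
shift units [-0.05  0.01  0.02] turn deg 0.03 units 0.01 tilt fix units [-0.06  0.02  0.  ]
t 7.7833 pos [ 0.5019 -0.2392  0.0426] jawyaw 63.16 z [ 0.0017  0.0055 -1.    ] F [-9.5  6.6 21.2] w 0.0138 q [-0.17  0.41  0.64  1.86 -0.3   0.96  1.71]
```

View pics/scene4z.png

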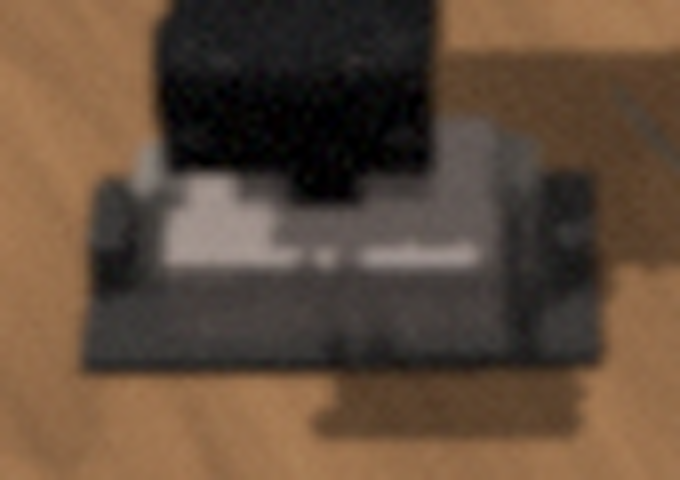

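View pics/top4z.png

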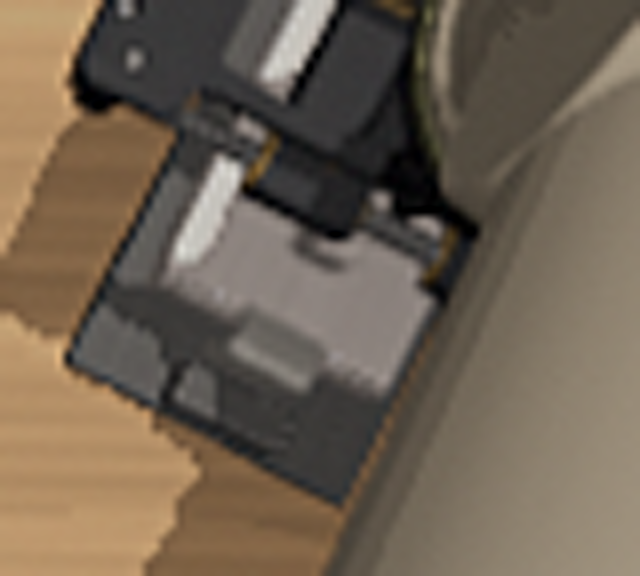

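Emit:
{"name": "send_rows", "arguments": {
  "commands": [
    [-0.015,0.008,-0.022,-0.02,0.01,0,1],
    [-0.015,0.008,-0.022,0,0,0,1],
    [-0.015,0.008,-0.022,0,0,0,1]
  ]
}}

```text
time: 8.03
ee_pos: [0.5019, -0.2393, 0.0426]
eef_rot: [0.232, 0.973, 0.002, 0.001]
ft_force: [-5.8, 3.2, 15.1]
width: 0.0136
```

```bash
python3 st.py
python3 - <<'E'
from h import *
c=np.array([.498,-.2384]); b=np.radians(-26.8); e=np.array([np.cos(b),np.sin(b)]); ey=np.array([-e[1],e[0]])
def f(n,q,o,z,k=8): 
    P=ray(n,(np.array(q)+.5)/k-.5+o,z)[:,:2]; return np.round(np.c_[(P-c)@e,(P-c)@ey]*1000,1)
print('scene',f('scene',[(163,267),(500,264),(492,120)],[180,105],.038))
print('top',f('top',[(165,272),(382,390),(437,300)],[305,190],.038))
print((np.array([.5019-.498,-.2393+.2384])@np.c_[e,ey]))
E
```

```text
t 8.0333 pos [ 0.5019 -0.2393  0.0426] jawyaw 63.16 z [ 0.0039  0.0037 -1.    ] F [-5.8  3.2 15.1] w 0.0136 q [-0.17  0.41  0.65  1.87 -0.3   0.96  1.71]
scene [[ 52.   34.7]
 [-49.3  35.1]
 [-46.7 -34.3]]
top [[-48.4  35.7]
 [-48.9 -32.4]
 [-19.6 -35. ]]
[0.00388687 0.0009551 ]
```

Emit:
{"name": "send_rows", "arguments": {
  "commands": [
    [-0.015,0.008,-0.016,-0.02,0.02,0,1],
    [-0.015,0.008,-0.016,0,0,0,1],
    [-0.015,0.008,-0.016,0,0,0,1]
  ]
}}

```text
time: 8.28
ee_pos: [0.5019, -0.2393, 0.0426]
eef_rot: [0.232, 0.973, 0.001, 0.002]
ft_force: [-3.8, 2.1, 12.6]
width: 0.0138
```

Run:
```python
from h import *
for i in range(12):
    r.camera('top'); s=r.read_state(); print(round(s['time'],2),s['ft_force'].round(1),s['ee_pos'].round(4))
```

```text
8.33 [-3.   2.5 11.7] [ 0.5019 -0.2393  0.0426]
8.38 [-3.5  2.  11.5] [ 0.5019 -0.2393  0.0427]
8.43 [-3.6  2.1 12. ] [ 0.5019 -0.2393  0.0426]
8.48 [-5.   2.4 11.8] [ 0.5019 -0.2393  0.0427]
8.53 [-3.7  2.4 11.2] [ 0.5019 -0.2393  0.0427]
8.58 [-3.8  2.5 12.2] [ 0.5019 -0.2393  0.0426]
8.63 [-3.4  3.  11.3] [ 0.5019 -0.2393  0.0426]
8.68 [-4.1  1.7 12.2] [ 0.5019 -0.2393  0.0427]
8.73 [-4.5  2.3 12.4] [ 0.5019 -0.2393  0.0427]
8.78 [-4.   2.5 12.5] [ 0.5019 -0.2393  0.0427]
8.83 [-5.1  1.5 12. ] [ 0.5019 -0.2393  0.0427]
8.88 [-4.8  1.7 12.4] [ 0.5019 -0.2392  0.0427]
```

```bash
python3 -c "
from bench import r
print(r.close_job()); s=r.read_state(); print(s['time'],s['ft_force'],s['ee_pos'])"
```

```text
the job is handed in; nothing more can be done
None
the job is handed in; nothing more can be done
```

The cover is on the tiled case, and I handed the job in with the arm still gripping and pressing at about 12 N. The 45 s limit was not close: the last clock reading was 8.9 s.

**What I did:** I found the cover and the tiled case in the camera images and gripped the bar, with the fingers stopping at 13.7 mm. I carried the cover over, lined it up, and pressed it down through the clips.

**Last checks:**
- **Seating:** the force fell away during the descent and then met a hard stop. The tool stopped at 0.0426 m, against 0.0433 m expected for the cover on the rim.
- **Push:** it held steady at 11–12.5 N for the last 0.6 s, with about 5 N sideways.
- **Position:** the cover is about 1.5 mm off centre along its length by the scene camera. It is 0–2 mm off across. The gripper's yaw was within 0.1° of my estimate for the case.
- **Clips:** the last views show the near clip over the plate end. The far clip was mostly hidden by the arm and not seen clearly, so that one rests on the height and force readings.

**Disagreements and faults:**
- **Camera mismatch:** the two cameras disagreed by about 2 mm across the case.
- **Plate angle:** one plate-end angle from the top view was about 3–5° off. I put it down to poor corner picks and relied on the gripper's yaw instead.
- **Too much force:** my first push after the snap overshot to about 64 N at the wrist for a quarter of a second, under the 120 N limit, before I eased it back.
- **Bystanders:** I did not measure the bystanders again at the end. The moves past them were made well above their heights.

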